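Show a panel blank's edge to the thickness gauge

TASK

The larger of the two drilled aluminium panel blanks lies in front of the low lip on the grey riser. Without gripping or lifting it, push it with the fingertips so that its long edge rests along the lip and it sticks out past the riser's end on the dial gauge's side by about a third of its length, so that its edge can be measured there. Do not let it tip or fall off, leave everything else where it is, and finish clear of everything.

Things in the scene. Friction and masses are not known exactly. Their poses are not given: they have to be found in the camera images.
- riser: fixed grey steel riser. Origin on the table (z 0) below the middle of its length; x points away from the robot (yaw up to 0.25), y along its length. Flat top 45 mm up, x -130 to +90 mm, y -150 to +150 mm, both ends open. A lip 6 mm thick, 12 mm high stands on the top along its whole length, near face at x = +20 mm
- panel: larger blank, loose on the riser's top on the near side of the lip: flat drilled aluminium plate 80 (x) x 140 (y, along the riser) x 6 mm, 0.13 to 0.25 kg; origin at the centre of its underside, x axis towards the lip. Starts near the riser's middle, 7 to 25 mm off the lip, up to 0.12 rad askew. Touching the lip, its origin is at x = -20 mm in the riser's frame
- small_panel: the smaller aluminium blank, 44 x 70 x 6 mm, loose on the riser's strip behind the lip; origin at the centre of its underside; to be left alone
- relay: loose relay, black foot and clear top, 28 x 36 x 28 mm with a coil to 36 mm, on the strip behind the lip; origin at the centre of its underside; to be left alone
- gauge: dial thickness gauge on a stand, 1.6 kg: dark base 90 x 70 x 22 mm, post and round dial, 172 mm tall; stands on the table about 115 to 130 mm beyond one of the riser's two ends (its y in the riser's frame tells which); origin at the centre of its underside; to be left alone
- mug: white mug, 76 mm across, 88 mm tall, on the table about 115 to 130 mm beyond the riser's other end; origin at the centre of its underside; to be left alone
- screwdriver: red-handled screwdriver lying on the table to the right of the riser, along x; origin under its middle; to be left alone
- multimeter: black hand-held multimeter 75 x 150 x 40 mm lying on the table behind the riser; origin at the centre of its underside; to be left alone
- screw_jar: small clear jar, 48 mm across, 50 mm tall, on the table behind the riser; origin at the centre of its underside; to be left alone
Mind the look-alikes: they are no part of the job. What is shaped like the panel but red is not meant.

How it is judged:
At the end, for the whole second after the job is handed in: The larger blank lies flat and still on the riser, its long edge along the lip (gap under 7 mm at its middle, within 0.07 rad), sticking out 30 to 62 mm past the riser's end on the gauge's side (((y of gauge in the frame of riser above 0 m and y of panel in the frame of riser between 0.11 and 0.142 m) or (y of gauge in the frame of riser below 0 m and y of panel in the frame of riser between -0.142 and -0.11 m)) and x of panel in the frame of riser between -0.027 and -0.015 m and angle between the y axis of panel and the y axis of riser, either way round below 0.07 rad and angle between panel's own z axis and vertical below 0.04 rad and z of panel in the frame of riser between 0.042 and 0.049 m and linear speed of panel below 0.01 m/s); the robot touches nothing.
It fails at once if the larger blank is lifted more than 8 mm, dropped off, or tipped (z of panel in the frame of riser above 0.053 m or z of panel in the frame of riser below 0.03 m or angle between panel's own z axis and vertical above 0.15 rad).
It fails at once if another thing is moved by more than 12 mm (distance of any of small_panel, relay, gauge, mug, screwdriver, multimeter, screw_jar from where it was at the start of the episode above 0.012 m).
It fails at once if the larger blank touches the gauge (contact force between panel and gauge above 0.2 N).
It also fails if it takes over 45 s, if anything falls off the work surface, if the arm or the gripper's body presses on something with over 40 N, if the wrist force passes 120 N, or if a joint passes its speed limit or range.

ROBOT

A 6-joint arm with a two-finger parallel gripper is mounted at the origin on the work surface. World frame = base frame: x ahead of the robot, y to its left, z up, the work surface at z = 0. Lengths are in m, angles in rad, forces in N, time in s.
With the tool pointing down it reaches from about 0.3 to 0.75 m from the base axis. Payload 8.5 kg.
Tool frame: the origin (TCP) lies at the very end of the fingers, on their centre line; the grasp point (between the pads) lies robot.pinch_z behind it (robot.pinch_z is the distance from the TCP to the grasp point, in m); z points along the fingers, y is the line along which they close (so a half turn about z gives the same grasp; the last joint's range is limited). The gripper opens to 85 mm and grips with 20 to 120 N. Pads are 22 mm wide; open, the fingers measure 114 mm over their backs; the gripper's body (76 mm by 85 mm) begins 54 mm behind the grasp point. The pads swing forward as they close: fully open they stand 13 mm farther back than shut.
Start: joints at [-1.349, 0.381, 1.297, -0, 1.464, -0.215], TCP at [0.233, -0.498, 0.231] pointing down, gripper open.
Joint ranges: [-3.11, 3.11], [-0.89, 2.33], [0.22, 2.48], [-1.42, 4.56], [0.17, 2.85], [-2.88, 2.88]. Speed limits (rad/s): [2.39, 2.39, 3.14, 3.14, 3.14, 3.14].

INTERFACE

Orientations are given as a 3x3 rotation matrix whose columns are the frame's x, y, z axes.
In Python, from workcell import robot gives the robot as it stands. The module is installed in compiled form; this text tells all that it offers.
- The arm moves only by the shell command python3 -m handwheel 'ROWS'. ROWS is JSON, one flat list of numbers, 7 for each row, row after row: the shift along the tool's x, y, z in m, then the turn, a rotation vector about the tool's x, y, z in rad, then the finger opening in m, from 0 to 0.0854. A call has exactly 10 rows; each row shifts and turns the commanded pose from where the row before left it, along the tool's axes as they then stand; what a row does not reach is not made up. A row lasts 1/10 s, in which the tool goes at most 50 mm and 8.59 degrees, less where a joint would pass 70% of its speed; a pose out of reach is approached as far as the arm can. A call with a gripper value outside its range is refused whole. The fingers move at their own pace and stop on an object; the grip force is fixed at half the most. Time passes only in rows, so rows that do not move let the fingers close, or fill a call up. It gives the time, the measured TCP pose, the force, the opening and the grip force at its end, in the units of the state.
- robot.state(): the state, without advancing time (a new reading comes with each control period).
- robot.get_image(name): name is "scene" or "top"; returns a dict with "image" (420x560x3 uint8, red, green, blue), "K" (3x3 intrinsics, pixels), "rvec" (rotation vector, rad) and "tvec" (3), from world to camera coordinates, as OpenCV has them. Camera axes: x right, y down, z forward; pixel columns grow to the right and rows downward; lengths in m; the calibration is good to about 2 mm. A picture is of the moment at which its call begins. There is no depth.
- robot.close_job(): hands the job in; it is judged then, once.
The state is a dict: "clock": time; "q": joint angles; "dq": joint speeds; "tau": joint torques, N m; "tool_pos": TCP position; "tcp_rot": TCP orientation; "wrist_force": force on the tool from outside, world axes, zero at the start; "ft_torque": the same for the moment, N m; "gripper_width": finger opening in m; "finger_force": force on a finger pad.
Only numpy, scipy, OpenCV 4.12 (cv2) and the standard library are available. Lean on these libraries where they do the work, as an engineer would, in place of code of your own. Each camera call takes 0.05 s, during which the arm holds its last target. There are 200 camera calls.

## Working session

There is one attempt and no reset: what is moved stays moved. The work goes in short steps, Python scripts to look and compute and a shell command to move; the robot and the scene stay as the last step left them, time stands still between calls to the robot, and variables do not carry over. Pictures are saved under pics/ and viewed, at most 10 in all, crops included, and the job is handed in when it is done.

```bash
mkdir -p pics
python3 - <<'E'
from workcell import robot
import cv2,pickle
d={}
for n in("scene","top"):
    d[n]=robot.get_image(n); cv2.imwrite(f"pics/{n}0.png",d[n]["image"][:,:,::-1])
pickle.dump(d,open("d0.pkl","wb"))
s=robot.state();print(s["clock"],s["tool_pos"],s["tcp_rot"],s["gripper_width"],robot.pinch_z)
E
```

```text
0.1 [ 0.23260707 -0.49808367  0.23077394] [[ 9.06103964e-01  4.23054961e-01 -3.25788335e-04]
 [ 4.23055005e-01 -9.06103043e-01  1.31863097e-03]
 [ 2.62655571e-04 -1.33264313e-03 -9.99999078e-01]] 0.0853582825281091 0.0187
```

View pics/top0.png

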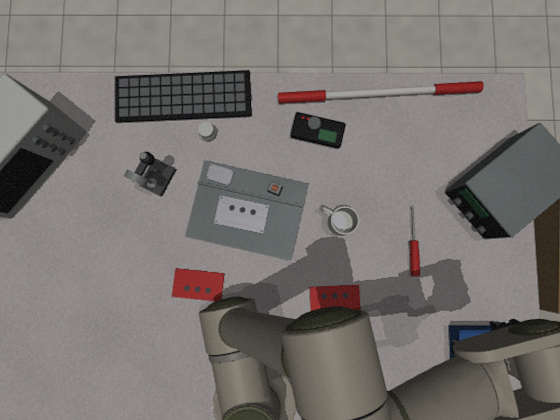

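View pics/scene0.png

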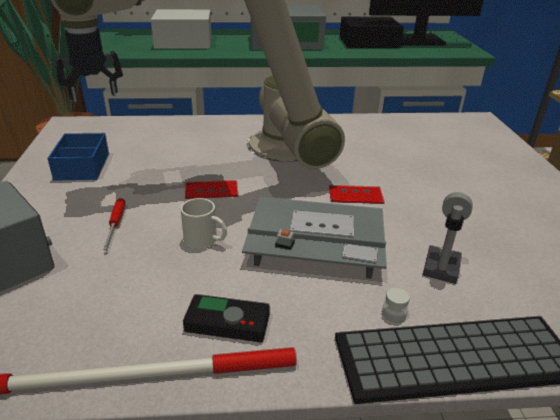

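The top view shows the riser with corners near (205,161), (308,183), (291,259) and (187,237). The panel is at about (241,213), the gauge at (152,175) on the left (+y) side, and the mug at (341,220). The scene view agrees.

```bash
cat > h.py <<'E'
import cv2,numpy as np
def plane(d,px,z):
    R=cv2.Rodrigues(np.array(d["rvec"],float))[0];t=np.array(d["tvec"],float).ravel()
    u=cv2.undistortPoints(np.array(px,float).reshape(-1,1,2),np.array(d["K"]),None).reshape(-1,2)
    r=np.c_[u,np.ones(len(u))]@R; c=-R.T@t
    return (c+r*((z-c[2])/r[:,2])[:,None])[:,:2]
def quad(mask,near):
    cs,_=cv2.findContours(mask.astype(np.uint8)*255,cv2.RETR_EXTERNAL,cv2.CHAIN_APPROX_NONE)
    c=[c for c in cs if cv2.contourArea(c)>150 and cv2.pointPolygonTest(cv2.convexHull(c),near,False)>=0]
    return max(c,key=cv2.contourArea) if c else None
def rect(d,c,z):
    p=plane(d,c.reshape(-1,2),z).astype(np.float32)
    return cv2.minAreaRect(p)
E
python3 - <<'E'
import pickle;from h import *
d=pickle.load(open("d0.pkl","rb"))["top"]; im=d["image"]; 
for p in[(225,240),(195,215),(215,205),(260,222),(250,175),(220,175),(170,230),(320,260),(265,245)]: print(p,im[p[1],p[0]])
hsv=cv2.cvtColor(im,cv2.COLOR_RGB2HSV)
print([hsv[p[1],p[0]] for p in[(225,240),(215,205),(225,205),(170,230)]])
co=[(205,161),(308,183),(291,259),(187,237)]
w=plane(d,co,.045);print(w,np.linalg.norm(w-np.roll(w,1,0),axis=1))
cv2.imwrite("pics/c.png",cv2.resize(im[145:270,120:370,::-1],None,fx=3.2,fy=3.2,interpolation=cv2.INTER_CUBIC))
E
```

```text
(225, 240) [ 96 102 101]
(195, 215) [91 95 95]
(215, 205) [93 97 98]
(260, 222) [153 154 159]
(250, 175) [96 98 99]
(220, 175) [142 143 147]
(170, 230) [145 139 138]
(320, 260) [95 90 91]
(265, 245) [ 98 103 103]
[array([ 85,  15, 102], dtype=uint8), array([96, 13, 98], dtype=uint8), array([120,   3, 151], dtype=uint8), array([  4,  12, 145], dtype=uint8)]
[[ 0.66606714  0.14230613]
 [ 0.6036687  -0.146918  ]
 [ 0.39285079 -0.09925907]
 [ 0.45273459  0.18715433]] [0.21799573 0.29587863 0.21613784 0.29260675]
```

View pics/c.png

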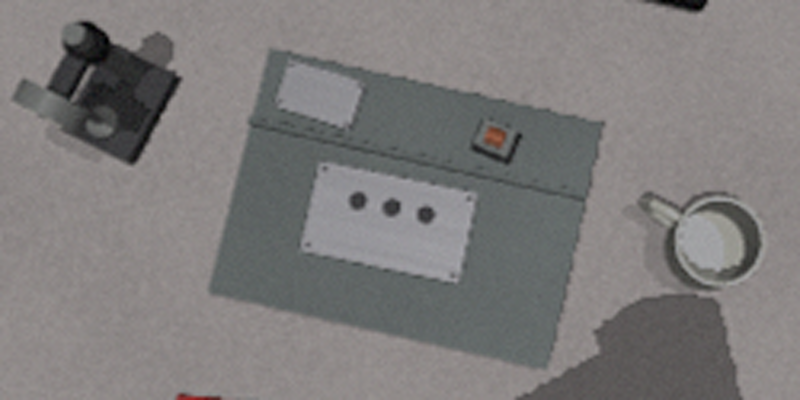

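The crop (3.2×, offset 120,145) shows the panel with corners near (318,163), (477,190), (460,283) and (302,253). There is a clear gap to the lip line at about (250,125)–(585,198). The red blanks are off the riser.

```bash
cat >> h.py <<'E'
def riser_pose(d):
    im=d["image"].astype(int); b=cv2.GaussianBlur(d["image"],(3,3),0).astype(int)
    m=(b[...,2]-b[...,0]>1)
    m=cv2.morphologyEx(m.astype(np.uint8),cv2.MORPH_OPEN,np.ones((3,3)))
    m=cv2.morphologyEx(m,cv2.MORPH_CLOSE,np.ones((5,5)))
    c=quad(m,(225,240)); r=rect(d,c,.045)
    q=cv2.boxPoints(r); e=[q[1]-q[0],q[2]-q[1]]
    v=max(e,key=np.linalg.norm); v=v/np.linalg.norm(v); v=v*np.sign(v[1])
    ex=np.array([v[1],-v[0]])
    return np.array(r[0])+.02*ex,ex,v,r
def panel(d,near,o,ex,ey,n="top"):
    b=d["image"].astype(int)
    m=(b.min(2)>122)&(b[...,2]-b[...,0]>=2)
    m=cv2.morphologyEx(m.astype(np.uint8),cv2.MORPH_CLOSE,np.ones((5,5)))
    m=cv2.morphologyEx(m,cv2.MORPH_OPEN,np.ones((5,5)))
    c=quad(m,near); r=rect(d,c,.051); q=cv2.boxPoints(r)
    f=lambda p:np.array([(p-o)@ex,(p-o)@ey])
    return f(np.array(r[0])),np.array([f(p) for p in q]),r
E
python3 - <<'E'
import pickle;from h import *
d=pickle.load(open("d0.pkl","rb"))["top"]
o,ex,ey,r=riser_pose(d);print("riser",o,ex,ey,r)
c,q,rr=panel(d,(241,213),o,ex,ey);print("panel",c.round(4),q.round(4),rr)
L=[np.array(p)/3.2+[120,145] for p in[(250,125),(585,198)]]
w=plane(d,L,.045);print("lip",[( (p-o)@ex,(p-o)@ey) for p in w])
g=plane(d,[(160,175)],.022);print("gauge",(g[0]-o)@ex,(g[0]-o)@ey)
E
```

```text
riser [0.5496064 0.0197109] [ 0.9747604  -0.22325346] [0.22325346 0.9747604 ] ((0.5301111936569214, 0.024175971746444702), (0.29985010623931885, 0.21861445903778076), 77.09980010986328)
panel [-0.0367  0.0113] [[-0.0751 -0.0589]
 [ 0.0043 -0.0574]
 [ 0.0016  0.0815]
 [-0.0777  0.08  ]] ((0.516322135925293, 0.038919199258089066), (0.13894465565681458, 0.07940341532230377), 78.1844253540039)
lip [(np.float64(0.018181173956556725), np.float64(0.14814446711014922)), (np.float64(0.021146009246744583), np.float64(-0.15096178417933245))]
gauge 0.021894520336224375 0.26666447793517417
```

```bash
python3 -m handwheel '[0,0,0,0,0,0.132,0, 0,0,0,0,0,0.132,0, 0,0,0,0,0,0.132,0, 0,0,0,0,0,0.132,0, 0,0,0,0,0,0.134,0, 0.005,-0.04,0,0,0,0,0, 0.005,-0.04,0,0,0,0,0, 0.005,-0.04,0,0,0,0,0, 0.005,-0.04,0,0,0,0,0, 0.005,-0.04,0,0,0,0,0]'
python3 -m handwheel '[0.005,-0.04,0,0,0,0,0, 0.005,-0.04,0,0,0,0,0, 0.005,-0.04,0,0,0,0,0, 0.005,-0.04,0,0,0,0,0, 0.005,-0.04,0,0,0,0,0, 0.005,-0.04,0,0,0,0,0, 0.005,-0.04,0,0,0,0,0, 0.005,-0.04,0,0,0,0,0, 0.005,-0.04,0,0,0,0,0, 0,0,0,0,0,0,0]'
cat > st.py <<'E'
from workcell import robot;import numpy as np
o=np.array([0.5496,0.0197]);ex=np.array([.97476,-.22325]);ey=np.array([.22325,.97476])
s=robot.state();p=s["tool_pos"][:2]-o;R=s["tcp_rot"]
print("t",s["clock"],"riser xy",(p@ex).round(4),(p@ey).round(4),"z",s["tool_pos"][2].round(4),"toolx in riser",(R[:2,0]@ex).round(4),(R[:2,0]@ey).round(4),"tz",R[:,2].round(4),"F",np.round(s["wrist_force"],1),"w",s["gripper_width"])
E
python3 st.py
```

```text
clock: 1.1
tool_pos: [0.3019, -0.3073, 0.2311]
tcp_rot: [[0.975, -0.224, -0.0], [-0.224, -0.975, 0.0], [-0.0, -0.0, -1.0]]
wrist_force: [1.4, -0.2, 0.2]
gripper_width: -0.0001
finger_force: 0.0
clock: 2.1
tool_pos: [0.4264, 0.0354, 0.2311]
tcp_rot: [[0.976, -0.218, -0.0], [-0.218, -0.976, 0.001], [-0.001, -0.001, -1.0]]
wrist_force: [-0.9, -1.0, 0.9]
gripper_width: -0.0002
finger_force: 0.0
t 2.1 riser xy -0.1236 -0.0122 z 0.2311 toolx in riser 1.0 0.0052 tz [-3.e-04  1.e-03 -1.e+00] F [-0.9 -1.   0.9] w -0.00017632982191111398
```

```bash
python3 -m handwheel '[0.005,-0.012,0.02,0,0,0,0, 0.005,-0.011,0.03,0,0,0,0, 0,0,0.03,0,0,0,0, 0,0,0.03,0,0,0,0, 0,0,0.025,0,0,0,0, 0,0,0.015,0,0,0,0, 0,0,0.010,0,0,0,0, 0,0,0.008,0,0,0,0, 0,0,0,0,0,0,0, 0,0,0,0,0,0,0]' >/dev/null; python3 st.py
```

```text
t 3.1 riser xy -0.113 0.0072 z 0.0637 toolx in riser 1.0 -0.0001 tz [ 7.e-04 -1.e-04 -1.e+00] F [-0.9 -0.2  0.5] w -0.00013818429482259853
```

```bash
python3 -m handwheel '[0,-0.004,0.006,0,0,0,0, 0,0,0.005,0,0,0,0, 0,0,0.0045,0,0,0,0, 0,0,0,0,0,0,0, 0.006,0,0,0,0,0,0, 0.006,0,0,0,0,0,0, 0.006,0,0,0,0,0,0, 0,0,0,0,0,0,0, 0,0,0,0,0,0,0, 0,0,0,0,0,0,0]' >/dev/null; python3 st.py
python3 -m handwheel '[0.003,0,0,0,0,0,0, 0.003,0,0,0,0,0,0, 0.003,0,0,0,0,0,0, 0.003,0,0,0,0,0,0, 0.003,0,0,0,0,0,0, 0.002,0,0,0,0,0,0, 0.002,0,0,0,0,0,0, 0.001,0,0,0,0,0,0, 0,0,0,0,0,0,0, 0,0,0,0,0,0,0]' >/dev/null; python3 st.py
```

```text
t 4.1 riser xy -0.0955 0.0113 z 0.0478 toolx in riser 1.0 -0.0001 tz [-4.e-04  1.e-04 -1.e+00] F [0.2 0.9 0. ] w 5.1638541617479425e-05
t 5.1 riser xy -0.075 0.0113 z 0.0479 toolx in riser 1.0 -0.0001 tz [ 5.e-04 -1.e-04 -1.e+00] F [-0.9 -0.2  0.1] w -0.0003229718900186014
```

```bash
python3 -m handwheel '[0.001,0,0,0,0,0,0, 0.001,0,0,0,0,0,0, 0.001,0,0,0,0,0,0, 0.001,0,0,0,0,0,0, 0,0,0,0,0,0,0, 0,0,0,0,0,0,0, 0,0,0,0,0,0,0, 0,0,0,0,0,0,0, 0,0,0,0,0,0,0, 0,0,0,0,0,0,0]' >/dev/null; python3 st.py
python3 - <<'E'
from workcell import robot;import cv2
d=robot.get_image("scene");im=d["image"][170:290,210:430,::-1]
cv2.imwrite("pics/s1.png",cv2.resize(im,None,fx=3.6,fy=3.6,interpolation=cv2.INTER_CUBIC))
E
```

```text
t 6.1 riser xy -0.0713 0.0113 z 0.0478 toolx in riser 1.0 -0.0001 tz [-2.e-04  1.e-04 -1.e+00] F [-1.4  1.9  0.5] w -0.0002583718951511173
```

View pics/s1.png

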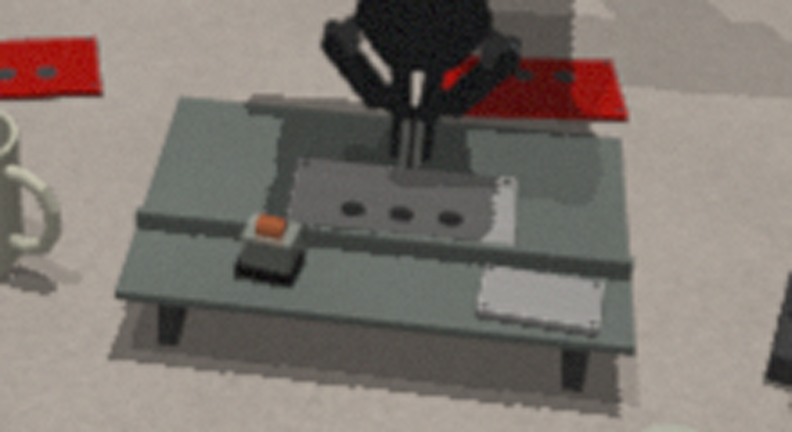

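The fingertips touch the panel's near edge at about (412,170) in the crop. The panel is almost at the lip.

```bash
python3 -m handwheel '[0.001,0,0,0,0,0,0, 0,0,0,0,0,0,0, 0.001,0,0,0,0,0,0, 0,0,0,0,0,0,0, 0,0,0,0,0,0,0, 0,0,0,0,0,0,0, 0,0,0,0,0,0,0, 0,0,0,0,0,0,0, 0,0,0,0,0,0,0, 0,0,0,0,0,0,0]' >/dev/null; python3 st.py
```

```text
t 7.15 riser xy -0.0709 0.0114 z 0.0476 toolx in riser 1.0 0.0001 tz [-3.7e-03  9.0e-04 -1.0e+00] F [-7.5  3.1  4.5] w -4.579642885095946e-05
```

```bash
python3 -m handwheel '[-0.01,0,0,0,0,0,0, -0.015,0,0,0,0,0,0, 0,0,-0.02,0,0,0,0, 0,0,-0.02,0,0,0,0, 0,0.03,0,0,0,0,0, 0,0.03,0,0,0,0,0, 0,0.03,0,0,0,0,0, 0.02,0.021,0,0,0,0,0, 0.03,0,0,0,0,0,0, 0.024,0,0,0,0,0,0]' >/dev/null; python3 st.py
python3 -m handwheel '[0,0,0,0,0,0,0, 0,0,0,0,0,0,0, 0,0,0,0,0,0,0, 0,0,0,0,0,0,0, 0,0,0,0,0,0,0, 0,0,0,0,0,0,0, 0,0,0,0,0,0,0, 0,0,0,0,0,0,0, 0,0,0,0,0,0,0, 0,0,0,0,0,0,0]' >/dev/null; python3 st.py
```

```text
t 8.15 riser xy -0.0185 -0.1008 z 0.0882 toolx in riser 1.0 -0.0018 tz [ 0.0023 -0.0013 -1.    ] F [1.  0.3 0.8] w -0.0005235194204723374
t 9.15 riser xy -0.0203 -0.0997 z 0.0878 toolx in riser 1.0 -0.0001 tz [-1.e-04  0.e+00 -1.e+00] F [-0.   0.9  0.6] w -0.0002477401686441359
```

```bash
python3 -m handwheel '[0,0,0.015,0,0,0,0, 0,0,0.015,0,0,0,0, 0,0,0.01,0,0,0,0, 0,0,0,0,0,0,0, 0,-0.006,0,0,0,0,0, 0,-0.006,0,0,0,0,0, 0,-0.006,0,0,0,0,0, 0,-0.006,0,0,0,0,0, 0,-0.006,0,0,0,0,0, 0,-0.006,0,0,0,0,0]' >/dev/null; python3 st.py
python3 -m handwheel '[0,-0.006,0,0,0,0,0, 0,-0.006,0,0,0,0,0, 0,-0.006,0,0,0,0,0, 0,-0.006,0,0,0,0,0, 0,-0.006,0,0,0,0,0, 0,-0.006,0,0,0,0,0, 0,-0.005,0,0,0,0,0, 0,-0.003,0,0,0,0,0, 0,0,0,0,0,0,0, 0,0,0,0,0,0,0]' >/dev/null; python3 st.py
python3 - <<'E'
from workcell import robot;import cv2
d=robot.get_image("scene");im=d["image"][170:290,210:430,::-1]
cv2.imwrite("pics/s2.png",cv2.resize(im,None,fx=3.6,fy=3.6,interpolation=cv2.INTER_CUBIC))
E
```

```text
t 10.15 riser xy -0.0202 -0.0633 z 0.0479 toolx in riser 1.0 0.0003 tz [ 1.e-04 -4.e-04 -1.e+00] F [-1.7 -1.3  1.4] w 8.747043937871396e-05
t 11.15 riser xy -0.0203 -0.0195 z 0.0477 toolx in riser 1.0 -0.0002 tz [ 1.e-04  5.e-04 -1.e+00] F [ 0.4 -0.5  0.3] w -0.00018456683049117894
```

View pics/s2.png

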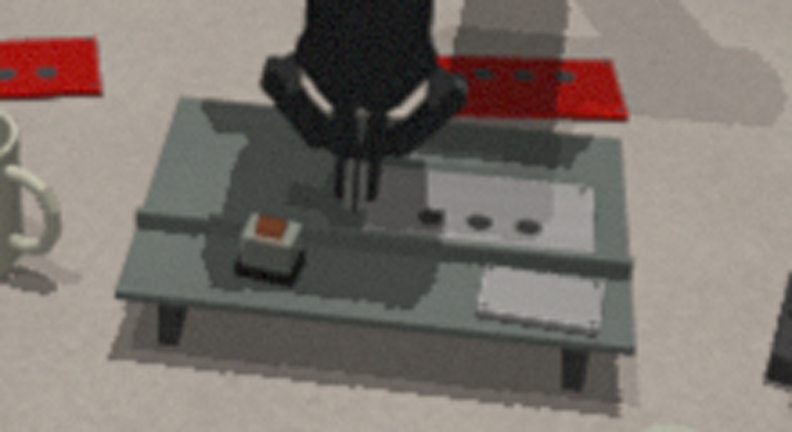

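The panel is straight along the lip, with its right end at crop (597,185)–(595,250). The fingers are at its left end, about (358,210).

Run:
```python
import pickle;from h import *
d=pickle.load(open("d0.pkl","rb"))["scene"]
o=np.array([0.5496,0.0197]);ex=np.array([.97476,-.22325]);ey=np.array([.22325,.97476])
for z,p in[(.051,(597,185)),(.051,(594,247)),(.045,(621,140)),(.045,(633,345))]:
    w=plane(d,[np.array(p)/3.6+[210,170]],z)[0]-o; print((w@ex).round(4),(w@ey).round(4))
```

```text
-0.0616 0.1322
0.0058 0.1289
-0.1272 0.1502
0.0878 0.1497
```

```bash
python3 -m handwheel '[0,-0.005,0,0,0,0,0, 0,-0.005,0,0,0,0,0, 0,-0.005,0,0,0,0,0, 0,-0.005,0,0,0,0,0, 0,-0.005,0,0,0,0,0, 0,-0.005,0,0,0,0,0, 0,-0.005,0,0,0,0,0, 0,-0.005,0,0,0,0,0, 0,-0.005,0,0,0,0,0, 0,-0.005,0,0,0,0,0]' >/dev/null; python3 st.py
python3 -m handwheel '[0,-0.004,0,0,0,0,0, 0,-0.004,0,0,0,0,0, 0,-0.003,0,0,0,0,0, 0,-0.002,0,0,0,0,0, 0,-0.001,0,0,0,0,0, 0,0,0,0,0,0,0, 0,0,0,0,0,0,0, 0,0.01,0,0,0,0,0, 0,0.02,0,0,0,0,0, 0,0,0,0,0,0,0]' >/dev/null; python3 st.py
python3 -m handwheel '[0,0,-0.03,0,0,0,0, 0,0,-0.04,0,0,0,0, -0.03,0,-0.04,0,0,0,0, -0.04,0.03,-0.03,0,0,0,0, -0.04,0.04,0,0,0,0,0, -0.03,0.04,0,0,0,0,0, -0.02,0.04,0,0,0,0,0, 0,0.04,0,0,0,0,0, 0,0,0,0,0,0,0, 0,0,0,0,0,0,0]' >/dev/null; python3 st.py
python3 - <<'E'
from workcell import robot;from h import *
d=robot.get_image("top");o=np.array([0.5496,0.0197]);ex=np.array([.97476,-.22325]);ey=np.array([.22325,.97476])
cv2.imwrite("pics/t3.png",cv2.resize(d["image"][145:270,120:370,::-1],None,fx=3.2,fy=3.2,interpolation=cv2.INTER_CUBIC))
try:
  c,q,r=panel(d,(200,205),o,ex,ey);print(c.round(4),q.round(4),r)
except Exception as e: print(e)
E
```

```text
t 12.2 riser xy -0.0204 0.0306 z 0.0478 toolx in riser 1.0 -0.0001 tz [-4.e-04 -0.e+00 -1.e+00] F [-1.3 -0.9 -0.1] w 0.00012484130330948473
t 13.2 riser xy -0.0199 0.0124 z 0.0479 toolx in riser 1.0 -0.0021 tz [ 4.e-04 -2.e-04 -1.e+00] F [ 0.1 -0.5 -0.8] w -0.0003937957812722722
t 14.2 riser xy -0.1698 -0.1672 z 0.1837 toolx in riser 1.0 -0.0027 tz [ 6.e-04  1.e-04 -1.e+00] F [-0.2  0.2 -0.6] w 0.0003280681920437251
[-0.021   0.1221] [[-0.06    0.0525]
 [ 0.0184  0.0527]
 [ 0.018   0.1917]
 [-0.0603  0.1915]] ((0.5563919544219971, 0.14339634776115417), (0.1389959454536438, 0.07833582907915115), 77.25244140625)
```

View pics/t3.png

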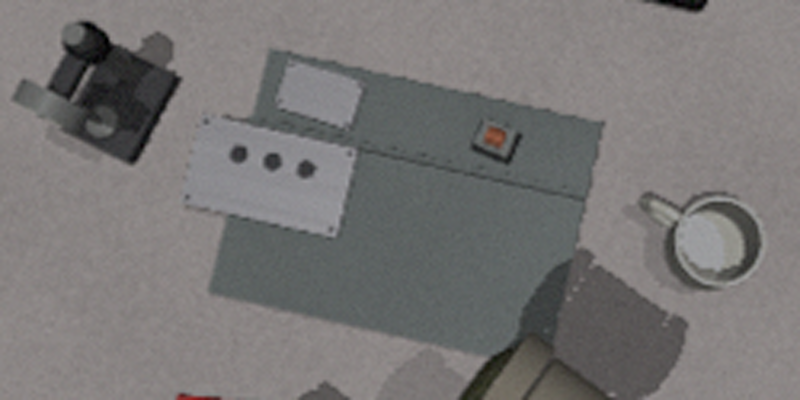

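The panel now lies along the lip, at crop (205,113)–(355,150). Its centre is at x = -0.021, y = 0.122, both within limits, and it is square to the lip. The gauge, relay and small panel haven't moved, and the arm is clear.

```bash
python3 -c "
from workcell import robot
print(robot.close_job())"
```

```text
the job is handed in; nothing more can be done
None
```

I pushed the larger blank square against the lip, where it sticks out about 42 mm past the riser's end on the gauge's side. In the last picture nothing else had moved and the arm was clear, and the job is handed in; no verdict came back.

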